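# Close the clamp ring of a fume-duct joint with its draw latch

## Robot

A 6-joint arm with a two-finger parallel gripper is mounted at the origin on the work surface. World frame = base frame: x ahead of the robot, y to its left, z up, the work surface at z = 0. Lengths are in m, angles in rad, forces in N, time in s.
With the tool pointing down it reaches from about 0.25 to 0.725 m from the base axis. Payload 4 kg.
Tool frame: the origin (TCP) lies midway between the tips of the shut fingers; the grasp point (between the pads) lies 19 mm behind it; z points along the fingers, x is the direction in which the jaws open and shut, and the axes are right-handed (so a half turn about z gives the same grasp; the last joint's range is limited). The gripper opens to 85 mm and grips with 20 to 120 N. Pads are 22 mm wide; open, the fingers measure 114 mm over their backs; the gripper's body (76 mm by 85 mm) begins 54 mm behind the grasp point. The pads swing forward as they close: fully open they stand 13 mm farther back than shut.
Start: joints at [-1.159, 0.241, 0.005, 1.335, 0, 1.571], TCP at [0.2, -0.458, 0.231] pointing down, gripper open.
Joint ranges: [-2.72, 2.72], [-1.05, 1.87], [-1.09, 1.28], [-1.99, 2.15], [-1.42, 1.44], [-3.14, 3.14]. Speed limits (rad/s): [2.79, 2.79, 3.14, 3.14, 3.14, 3.14].

## Interface

Orientations are given as a unit quaternion [x, y, z, w].
In Python, from workcell import bot, vision, ticket gives the robot as it stands.
- The arm moves only by the tool play_rows, never from a script. Its argument "deltas" is one flat list of numbers, 5 for each row, row after row: the opening, from 0 (shut) to 1 (fully open), then the shift along the tool's x, y, z in units of 60 mm (1.0 is 60 mm), then the turn about the tool's z in degrees. A call has 1 to 12 rows; each row shifts and turns the pose as measured when the row begins, along the tool's axes as they then stand; what a row does not reach is not made up. A row lasts 1/8 s, in which the tool goes at most 62.5 mm and 10.7 degrees, less where a joint would pass 70% of its speed; a pose out of reach is approached as far as the arm can. A call is refused whole if a number of a shift passes 1 or a number of a turn 10.7, either way. A call with a gripper value outside its range is refused whole. The fingers move at their own pace and stop on an object; the grip force is fixed at half the most. Time passes only in rows, so rows that do not move let the fingers close. It gives the time, the measured TCP pose, the force and the opening at its end, in the units of the state.
- bot.get_obs(): the state, without advancing time (a new reading comes with each control period).
- vision.camera(name): name is "scene" or "top"; returns a dict with "color" (384x512x3 uint8, blue, green, red), "intrinsics" (3x3 intrinsics, pixels), "rvec" (rotation vector, rad) and "tvec" (3), from world to camera coordinates, as OpenCV has them. Camera axes: x right, y down, z forward; pixel columns grow to the right and rows downward; lengths in m; the calibration is good to about 2 mm. A picture is of the moment at which its call begins. There is no depth.
- ticket.job_done(): hands the job in, once; it reports no verdict.
The state is a dict: "clock": time; "joint_pos": joint angles; "joint_vel": joint speeds; "tau": joint torques, N m; "eef_pos": TCP position; "tool_rot": TCP orientation; "ft_force": force on the tool from outside, world axes, zero at the start; "ft_torque": the same for the moment, N m; "grip_width": finger opening in m.
Only numpy, scipy, OpenCV 4.12 (cv2) and the standard library are available. Lean on these libraries where they do the work, as an engineer would, in place of code of your own. Each camera call takes 0.05 s, during which the arm holds its last target. There are 200 camera calls.

## Task

Close the clamp ring on the fume duct with its draw latch: take the wire loop, hook its bar in the keeper and draw it back under the lip until it stops, keep hold and give it a steady tug of about 10 N for half a second to be sure it has bitten, then push the lever down over centre until it snaps home, the loop still hooked. Feel your way gently: never strain the loop on the keeper with much more than that tug, do not slam the lever, leave the other things on the table where they are, and let go at the end.

Things in the scene. Friction and masses are not known exactly. Their poses are not given: they have to be found in the camera images.
- duct: spark arrestor in a fume duct, lying fixed on three saddles: bare duct 125 mm across on one side, grey canister 170 mm across on the other, 450 mm long. Origin on the table under their joint; x along the duct to the canister, y level across from the lever's to the keeper's side, z up. Axis 92 mm up. A clamp ring 28 mm wide, its top 166 mm up, split there, goes round the joint
- pivot (a point): centre of the lever's pivot pin, 192 mm up, 35 mm to -y of the duct's middle; same axes as duct. The lever swings about the x direction
- lever (a joint): lever angle, rad: 0 is home (lying flat towards -y), about 1.57 upright, stop at 2.0. It stays where it is left while unloaded. With the loop hooked, the gasket is met at about 0.8 to 1.1; from there the force to push the grip down rises to 3 to 8 N near 0.6; dead centre is at about 0.14, below it the lever snaps home by itself
- handle: the lever's arm with its black grip, one rigid piece; origin at the pivot, -y along the arm towards the grip's end, z out of its upper face
- push_point (a point): middle of the upper face of the lever's black grip, 80 mm from the pivot along the arm and 10 mm above the arm's line through the pivot; grip 24 mm wide, 46 mm long, 10 mm thick, its end 104 mm from the pivot; the upper face is the side facing the keeper when the lever stands up
- loop: the wire loop: a U of 5 mm steel wire, 37 mm wide outside, two straight legs from the lever's cross pin (origin, midway between the legs) 92 mm long to the middle of its bar; own y axis along the legs towards the bar, x across. It stays where it is left by friction; swinging loop and lever about takes 2 to 5 N at the legs
- cross_pin (a point): middle of the lever's cross pin, on which the loop turns, 24 mm from the pivot. With the lever home it lies 24 mm to -y of the pivot and 1.7 mm below it; as the lever is raised it swings up and over towards the keeper
- loop_bar (a point): middle of the loop's cross bar, 92 mm from the cross pin
- loop_legs (a point): point midway between the two legs, 34 mm short of the bar: a place to pinch the loop across its legs (37 mm wide)
- keeper: steel hook 16 mm wide on the hinged half of the ring, open to +y (away from the lever); axes within 3 degrees of duct's. Origin: centre of the bar when latched against the stem (lightly hooked it stops about 1.5 mm to +y). Lip above: reaches 4.5 mm to +y, underside 4, top 7.5 mm up. A flat foot 4 mm below reaches 23 mm to +y and stops the bar lowered beyond the lip. Throat 8 mm, bar 5 mm
- keeper_foot (a point): middle of the foot's upper face at the keeper, 10 mm to +y of and 4 mm below the keeper's origin. The ring's +y half with the keeper is hinged at the bottom of the ring: it follows a pull of 1 to 3 N over 0 to 4 mm of free play, then beds on the gasket at a point that differs each time and is not measured, and from there resists with 15 to 25 N per mm
- gasket: spare flat rubber ring 140 mm across, lying beside the duct
- wrench: wrench 170 mm long, lying beside the duct
- tip_tin: small round tin 64 mm across, 55 mm high, beside the canister
- offcut: square steel tube offcut 40 x 40 x 110 mm, beside the canister
- hammer: hammer 250 mm long on the left of the table
- brush: brush 220 mm long on the right of the table
- magnet: welding magnet, block 75 x 50 x 20 mm, on the right of the table

How it is judged:
On the way, in this order (a step that is already met when the one before it is completed fails the run):
1. the loop, held in the fingers and hooked under the lip with the lever still up, pulls on the keeper with 4 to 18 N (distance between loop_bar and keeper below 0.004 m and contact force between loop and keeper between 4 and 18 N and contact force between the fingers and loop above 1 N and value of joint lever above 0.45 rad), for 0.4 s.
2. the lever is home with the ring drawn shut (value of joint lever below 0.06 rad and y of keeper in the frame of duct below 0.035 m and distance between loop_bar and keeper below 0.004 m), for 0.2 s.
At the end, for the whole second after the job is handed in: the lever lies home (below 0.06 rad), the ring is drawn shut (the keeper at most 35 mm from the duct's middle plane, open it stands at 36 to 42 mm) and the loop's bar is within 4 mm of its seat in the keeper (all of step 2); the robot touches nothing.
It fails at once if the loop, while held in the fingers, is strained on the keeper with more than 25 N (contact force between loop and keeper above 25 N and contact force between the fingers and loop above 1 N).
It fails at once if the handle is shoved with more than 35 N (contact force between the fingers and handle above 35 N).
It fails at once if something else on the table is moved by more than 30 mm (distance of any of gasket, wrench, tip_tin, offcut, hammer, brush, magnet from where it was at the start of the episode above 0.03 m).
It also fails if it takes over 64 s, if anything falls off the work surface, if the arm or the gripper's body presses on something with over 40 N, if the wrist force passes 120 N, or if a joint passes its speed limit or range.

## Working session

There is one attempt and no reset: what is moved stays moved. The work goes in short steps, Python scripts to look and compute and a tool call to move; the robot and the scene stay as the last step left them, time stands still between calls to the robot, and variables do not carry over. Pictures are saved under pics/ and viewed, about 8 in all and at most 12, crops included, and the job is handed in when it is done.

Besides the shell and the picture viewer there is one more tool, called after "Request:" by a JSON object that holds its "name" and its "arguments", one argument or row to a line. play_rows: Moves the arm, as the interface text tells. Its arguments: {"type":"object","properties":{"deltas":{"type":"array"}},"required":["deltas"]}

```bash
mkdir -p pics; cat > h.py <<'E'
import numpy as np, cv2
from workcell import bot, vision, ticket
def cam(n):
    c=vision.camera(n); R=cv2.Rodrigues(np.array(c["rvec"],float))[0]
    return c["color"],np.array(c["intrinsics"],float),R,np.array(c["tvec"],float).ravel()
def proj(P,K,R,t):
    q=(R@np.atleast_2d(P).T).T+t; q=q@K.T; return q[:,:2]/q[:,2:]
def ray(uv,K,R,t):
    d=R.T@np.linalg.inv(K)@np.array([*uv,1.]); return -R.T@t,d/np.linalg.norm(d)
def atz(uv,z,K,R,t):
    o,d=ray(uv,K,R,t); return o+d*(z-o[2])/d[2]
E
python3 - <<'E'
from h import *
for n in("top","scene"):
    im,K,R,t=cam(n); cv2.imwrite(f"pics/{n}0.png",im); np.savez(n+"0.npz",K=K,R=R,t=t)
    print(n,K.tolist(),-R.T@t,R[2])
print(bot.get_obs())
a=cv2.imread("pics/top0.png");b=cv2.imread("pics/scene0.png")
cv2.imwrite("pics/a.png",cv2.resize(a,(800,600)));cv2.imwrite("pics/b.png",cv2.resize(b,(800,600)))
E
```

```text
top [[485.92227101871697, 0.0, 255.96454430794418], [0.0, 485.92227101871697, 187.61493873961925], [0.0, 0.0, 1.0]] [ 0.24619617 -0.02478625  1.6387987 ] [ 0.20731351 -0.00298212 -0.97827001]
scene [[362.0429294929536, 0.0, 257.9835216931829], [0.0, 362.0429294929536, 199.2735399368651], [0.0, 0.0, 1.0]] [ 1.3806591  -0.6917914   0.93044708] [-0.6187699   0.51858927 -0.5900754 ]
{'clock': 0.1, 'joint_pos': array([-1.15897693e+00,  2.41331228e-01,  3.85170516e-03,  1.33518111e+00,
       -9.11038744e-06,  1.57077891e+00]), 'joint_vel': array([ 7.49923275e-04, -1.31369396e-03,  2.98727339e-03,  1.89641741e-03,
        7.46667369e-05, -1.15396232e-03]), 'tau': array([-5.09187084e-04, -3.73138082e+01,  2.53009486e+01,  1.08483978e-02,
       -1.94175180e-05,  1.63706625e-05]), 'eef_pos': array([ 0.19991132, -0.45768353,  0.2305024 ]), 'tool_rot': array([ 8.36747283e-01, -5.47588455e-01, -7.82461607e-04, -5.06638029e-04]), 'ft_force': array([-0.07205123, -0.07906272, -0.04953595]), 'ft_torque': array([-7.70685943e-05,  2.80311964e-02, -4.58244800e-02]), 'grip_width': 0.08546283406345397}
```

View pics/a.png

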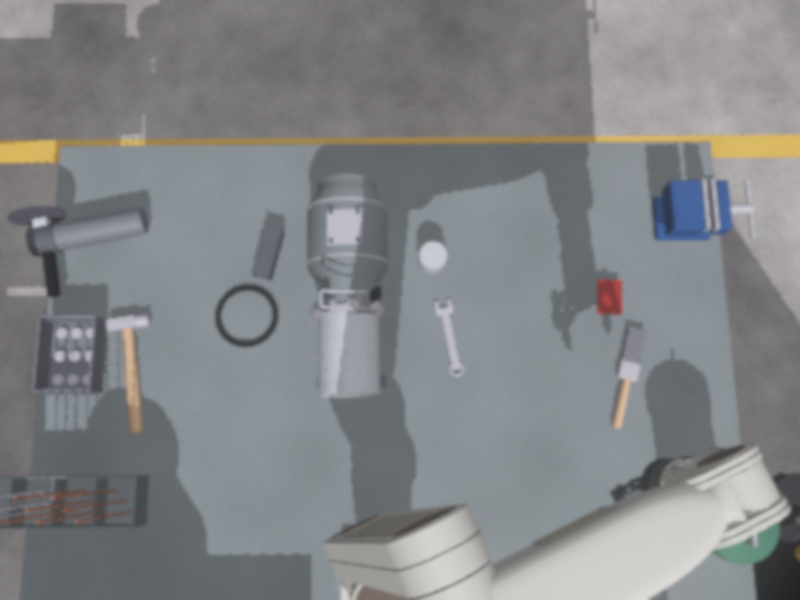

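View pics/b.png

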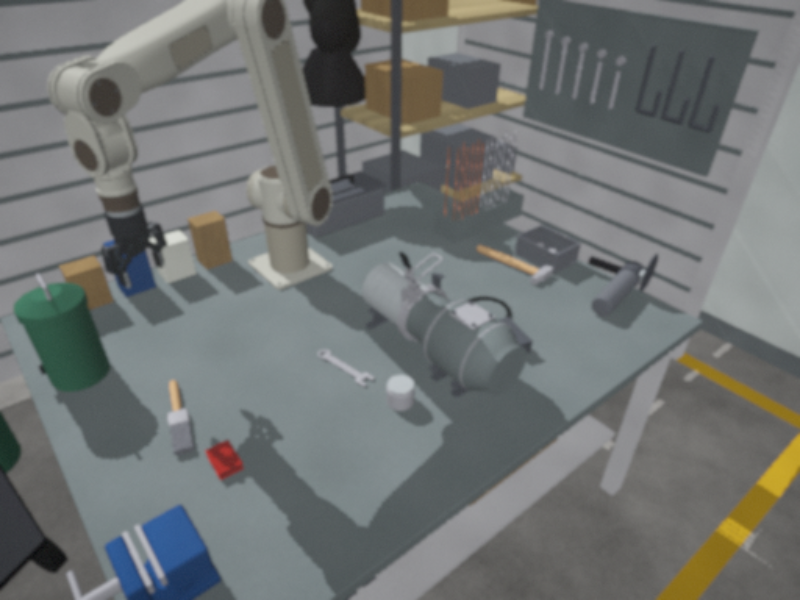

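```bash
python3 - <<'E'
import cv2,numpy as np
a=cv2.imread("pics/top0.png");b=cv2.imread("pics/scene0.png")
A=cv2.resize(a[165:225,190:260],None,fx=11,fy=10,interpolation=cv2.INTER_CUBIC)
A=cv2.resize(a[105:260,190:260],None,fx=5,fy=5,interpolation=cv2.INTER_CUBIC)[:600]
A2=cv2.resize(a[175:215,192:256],None,fx=6.5,fy=6.5,interpolation=cv2.INTER_CUBIC)
B=cv2.resize(b[155:215,230:300],None,fx=6,fy=6,interpolation=cv2.INTER_CUBIC)
c=np.zeros((600,800,3),np.uint8)
c[:600,:350]=A[:600]
c[:260,360:776]=A2
c[260:260+340,360:780]=B[:340]
cv2.imwrite("pics/c.png",c)
E
```

```text
(no output)
```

View pics/c.png

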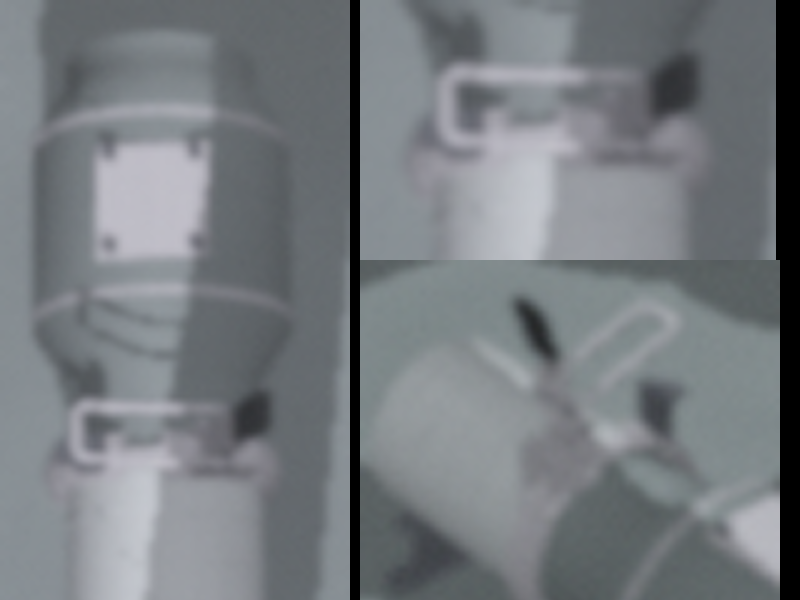

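```bash
cat > fit.py <<'E'
from h import *
from scipy.optimize import least_squares
T=np.load("top0.npz");S=np.load("scene0.npz")
T=[T[k] for k in"KRt"];S=[S[k] for k in"KRt"]
def model(p):
    x0,y0,yaw,th,ph=p
    W=lambda v:np.array([x0+v[0]*np.cos(yaw)-v[1]*np.sin(yaw),y0+v[0]*np.sin(yaw)+v[1]*np.cos(yaw),v[2]])
    piv=np.array([0,-.035,.192]); tp=th-.071
    pin=piv+.024*np.array([0,-np.cos(tp),np.sin(tp)])
    leg=np.array([0,np.cos(ph),np.sin(ph)]); ex=np.array([1.,0,0])
    bar=pin+.092*leg
    g=lambda r:piv+r*np.array([0,-np.cos(th),np.sin(th)])+.005*np.array([0,np.sin(th),np.cos(th)])
    return W,dict(bar=bar,bp=bar+.016*ex,bm=bar-.016*ex,pin=pin,g0=g(.058),g1=g(.104),gm=g(.081),legs=pin+.058*leg)
pt=lambda im,*uv:(im,uv)
def res(p):
    W,m=model(p); r=[]
    for k,c,uv,w in[("bar",T,(205.5,191.3),1),("bp",T,(205.8,186.5),1),("bm",T,(205.8,196.7),1),("gm",T,(240.5,188.3),1),
      ("bp",S,(282.3,165.5),1),("bm",S,(278,162.7),1),("g0",S,(262,171),.7),("g1",S,(256.4,161.5),.7)]:
        r+=list(w*(proj(W(m[k]),*c)[0]-uv))
    for uv in[(223.7,215),(222.6,145)]:
        q=atz(uv,.092,*T); d=q[:2]-p[:2]; r.append(-d[0]*np.sin(p[2])*320+d[1]*np.cos(p[2])*320)
    return r
if __name__=="__main__":
    for th0 in(1.2,1.8):
        s=least_squares(res,[.5,.1,0,th0,.3],loss="soft_l1"); p=s.x
        W,m=model(p); print(p.round(4),s.cost,np.round(res(p),1))
        for k in m:print(k,W(m[k]).round(4),end=" ")
        print()
    for nm,c in(("top",T),("scene",S)):
        print(nm,{k:proj(W(np.array(v)),*c)[0].round(1).tolist() for k,v in dict(ringm=[-.014,0,.166],ringp=[.014,0,.166],keep=[0,.039,.187],axis=[0,0,.092]).items()})
E
python3 fit.py; python3 - <<'E'
from h import *
from scipy.spatial.transform import Rotation as Q
print(Q.from_quat(bot.get_obs()["tool_rot"]).as_matrix().round(3))
E
```

```text
[0.5339 0.0763 0.0204 1.1933 0.2789] 1.9591102937442064 [ 0.  -0.  -0.3 -0.5 -0.2 -0.1 -0.2 -0.1 -0.   0.4 -1.6 -0.2 -1.3 -0.3
  0.2  0.2 -0.1 -0. ]
bar [0.533  0.1193 0.239 ] bp [0.549  0.1196 0.239 ] bm [0.517 0.119 0.239] pin [0.5348 0.0309 0.2136] g0 [0.5349 0.0246 0.2478] g1 [0.5353 0.0076 0.2905] gm [0.5351 0.0161 0.2691] legs [0.5337 0.0866 0.2296] 
[0.5339 0.0763 0.0204 1.1933 0.2789] 1.9591102937442284 [ 0.  -0.  -0.3 -0.5 -0.2 -0.1 -0.2 -0.1 -0.   0.4 -1.6 -0.2 -1.3 -0.3
  0.2  0.2 -0.1 -0. ]
bar [0.533  0.1193 0.239 ] bp [0.549  0.1196 0.239 ] bm [0.517 0.119 0.239] pin [0.5348 0.0309 0.2136] g0 [0.5349 0.0246 0.2478] g1 [0.5353 0.0076 0.2905] gm [0.5351 0.0161 0.2691] legs [0.5337 0.0866 0.2296] 
top {'ringm': [221.9, 200.1], 'ringp': [221.8, 191.2], 'keep': [208.6, 194.7], 'axis': [223.4, 200.0]}
scene {'ringm': [267.6, 182.9], 'ringp': [272.5, 186.1], 'keep': [277.8, 176.3], 'axis': [269.4, 200.2]}
[[ 0.4   -0.916 -0.001]
 [-0.916 -0.4    0.002]
 [-0.002  0.    -1.   ]]
```

Request:
{"name": "play_rows", "arguments": {
  "deltas": [0.3,0,0,-0.6,-9.7,0.3,0,0,-0.6,-9.7,0.3,0,0,-0.6,-9.7,0.3,0,0,-0.4,-9.7,0.3,0,0,0,-9.7,0.3,0,0,0,-9.7,0.3,0,0,0,-9.4]
}}

```text
clock: 0.98
eef_pos: [0.1993, -0.4563, 0.3627]
tool_rot: [1.0, 0.03, -0.002, -0.005]
ft_force: [0.2, 0.3, 0.5]
grip_width: 0.0254
```

```bash
cat > st.py <<'E'
from h import *
import sys
from scipy.spatial.transform import Rotation as Q
o=bot.get_obs(); M=Q.from_quat(o["tool_rot"]).as_matrix()
print("t",o["clock"],"p",o["eef_pos"].round(4),"F",o["ft_force"].round(2),"w",round(o["grip_width"],4))
print("yawx",np.degrees(np.arctan2(M[1,0],M[0,0])).round(2),"z",M[:,2].round(3),"q6",o["joint_pos"].round(2))
if len(sys.argv)>3:
    print("units",(M.T@(np.array(sys.argv[1:4],float)-o["eef_pos"])/.06).round(3))
E
python3 st.py .5337 .0866 .36
```

```text
t 0.975 p [ 0.1993 -0.4563  0.3627] F [0.18 0.3  0.53] w 0.0254
yawx 3.43 z [-0.005  0.01  -1.   ] q6 [-1.16  0.23  0.33  1.68 -0.    0.35]
units [ 6.105 -8.698  0.113]
```

Request:
{"name": "play_rows", "arguments": {
  "deltas": [0.3,0.55,-0.79,0,1,0.3,0.55,-0.79,0,1,0.3,0.55,-0.79,0,0,0.3,0.55,-0.79,0,0,0.3,0.55,-0.79,0,0,0.3,0.55,-0.79,0,0,0.3,0.55,-0.79,0,0,0.3,0.55,-0.79,0,0,0.3,0.55,-0.79,0,0,0.3,0.55,-0.79,0,0,0.3,0.55,-0.79,0,0,0.3,0,0,0,0]
}}

```text
clock: 2.48
eef_pos: [0.5569, 0.0912, 0.3587]
tool_rot: [1.0, 0.01, -0.007, -0.007]
ft_force: [-0.4, -0.7, -0.4]
grip_width: 0.0261
```

```bash
python3 st.py .5337 .0866 .26
```

```text
t 2.475 p [0.5569 0.0912 0.3587] F [-0.38 -0.69 -0.37] w 0.0261
yawx 1.18 z [-0.014  0.013 -1.   ] q6 [0.15 0.38 0.53 1.73 0.02 1.7 ]
units [-0.365  0.092  1.649]
```

Request:
{"name": "play_rows", "arguments": {
  "deltas": [0.3,-0.3,0.05,0.5,0,0.3,-0.05,0,0.5,0,0.3,0,0,0.45,0,0.3,0,0,0.2,0,0.3,0,0,0,0]
}}

```text
clock: 3.1
eef_pos: [0.5323, 0.087, 0.2563]
tool_rot: [1.0, 0.01, -0.008, -0.006]
ft_force: [-1.1, -0.7, 0.5]
grip_width: 0.026
```

```bash
python3 st.py .5337 .0866 .245; python3 - <<'E'
from h import *
c=np.zeros((600,800,3),np.uint8)
for i,(n,r0,r1,c0,c1) in enumerate((("top",165,225,185,265),("scene",140,215,225,325))):
    im,K,R,t=cam(n); x=cv2.resize(im[r0:r1,c0:c1],None,fx=5 if i==0 else 8,fy=5 if i==0 else 8,interpolation=cv2.INTER_CUBIC)
    if i==0: T=cv2.resize(im[r0:r1,c0:c1],(395,296),interpolation=cv2.INTER_CUBIC); 
    else: S=cv2.resize(im[r0:r1,c0:c1],(800,600),interpolation=cv2.INTER_CUBIC)
c=S.copy(); c[600-296:,:395]=T
cv2.imwrite("pics/d.png",c)
E
```

```text
t 3.1 p [0.5323 0.087  0.2563] F [-1.12 -0.72  0.49] w 0.026
yawx 1.14 z [-0.017  0.012 -1.   ] q6 [0.15 0.32 0.18 1.44 0.01 1.7 ]
units [0.027 0.01  0.188]
```

View pics/d.png

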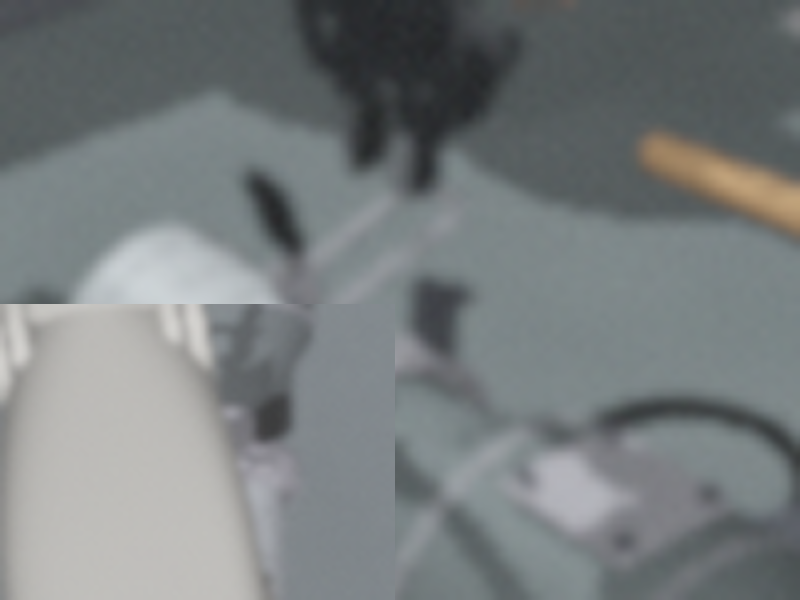

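Request:
{"name": "play_rows", "arguments": {
  "deltas": [0.3,0.02,0,0.15,0,0.3,0,0,0.1,0,0.3,0,0,0.1,0,0.3,0,0,0.1,0,0.3,0,0,0.1,0,0.3,0,0,0,0]
}}

```text
clock: 3.95
eef_pos: [0.5355, 0.0879, 0.2244]
tool_rot: [1.0, 0.01, -0.005, -0.006]
ft_force: [-0.7, -0.3, -0.2]
grip_width: 0.0256
```

```bash
python3 st.py .5337 .0866 .215
```

```text
t 3.95 p [0.5355 0.0879 0.2244] F [-0.67 -0.28 -0.18] w 0.0256
yawx 1.15 z [-0.01   0.013 -1.   ] q6 [0.15 0.33 0.12 1.36 0.01 1.71]
units [-0.028  0.023  0.156]
```

Request:
{"name": "play_rows", "arguments": {
  "deltas": [0.3,0,0,0.1,0,0.3,0,0,0.1,0]
}}

```text
clock: 4.2
eef_pos: [0.5358, 0.0882, 0.2124]
tool_rot: [1.0, 0.01, -0.004, -0.007]
ft_force: [0.2, -0.1, -0.1]
grip_width: 0.0258
```

Request:
{"name": "play_rows", "arguments": {
  "deltas": [0.3,0,0,0.1,0,0.3,0,0,0.1,0]
}}

```text
clock: 4.45
eef_pos: [0.5361, 0.0884, 0.2002]
tool_rot: [1.0, 0.01, -0.004, -0.007]
ft_force: [-0.1, -0.8, 2.3]
grip_width: 0.0256
```

```bash
cat > pic.py <<'E'
from h import *
import sys
im,K,R,t=cam("scene"); cv2.imwrite("pics/raw_%s.png"%sys.argv[1],im)
cv2.imwrite("pics/%s.png"%sys.argv[1],cv2.resize(im[135:210,225:325],(800,600),interpolation=cv2.INTER_CUBIC))
E
python3 pic.py e; python3 st.py
```

```text
t 4.5 p [0.536  0.0883 0.1996] F [ 0.63 -0.3   6.36] w 0.0255
yawx 1.15 z [-0.008  0.013 -1.   ] q6 [0.16 0.35 0.07 1.3  0.01 1.71]
```

View pics/e.png

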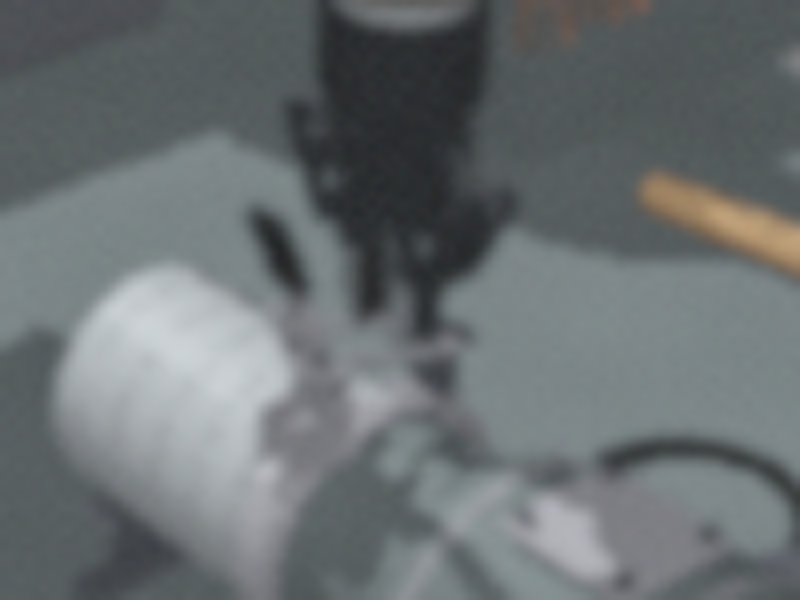

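```bash
python3 - <<'E'
from fit import *
p=np.array([.5339,.0763,.0204,1.1933,.28])
for ph in(.1,0,-.05,-.1,-.15,-.2,-.3):
    p[4]=ph; W,m=model(p)
    f=lambda k:((proj(W(m[k]),*S)[0]-[225,135])*8).round().tolist()
    print(ph,W(m["bar"]).round(4),W(m["legs"]).round(4),f("bp"),f("bm"),f("bar"))
W,m=model(p)
for v in([0.008,.0435,.1945],[-.008,.0435,.1945],[0.008,.036,.1945],[0,.062,.183]): print(((proj(W(np.array(v)),*S)[0]-[225,135])*8).round())
E
```

```text
0.1 [0.533  0.1224 0.2228] [0.5336 0.0886 0.2194] [461.0, 275.0] [414.0, 248.0] [438.0, 261.0]
0 [0.5329 0.1229 0.2136] [0.5336 0.0889 0.2136] [461.0, 291.0] [414.0, 264.0] [437.0, 278.0]
-0.05 [0.533  0.1228 0.209 ] [0.5336 0.0888 0.2107] [460.0, 300.0] [414.0, 272.0] [437.0, 286.0]
-0.1 [0.533  0.1224 0.2044] [0.5336 0.0886 0.2078] [459.0, 308.0] [413.0, 281.0] [436.0, 294.0]
-0.15 [0.533  0.1219 0.1999] [0.5337 0.0882 0.205 ] [457.0, 317.0] [411.0, 289.0] [434.0, 303.0]
-0.2 [0.533  0.1211 0.1953] [0.5337 0.0877 0.2021] [456.0, 326.0] [410.0, 298.0] [432.0, 312.0]
-0.3 [0.533  0.1188 0.1864] [0.5337 0.0863 0.1965] [451.0, 343.0] [405.0, 315.0] [428.0, 329.0]
[442. 321.]
[419. 307.]
[430. 326.]
[457. 321.]
```

Request:
{"name": "play_rows", "arguments": {
  "deltas": [0.3,0,0,-0.3,0,0.6,-0.02,-0.06,0,0,0.6,-0.02,0,0,0,0.6,0,0,0,0,0.6,0,0,0.2,0,0.6,0,0,0.2,0]
}}

```text
clock: 5.25
eef_pos: [0.5322, 0.0921, 0.1899]
tool_rot: [1.0, 0.01, -0.005, -0.006]
ft_force: [0.1, -0.3, -0.3]
grip_width: 0.051
```

```bash
python3 st.py .5337 .092 .180
```

```text
t 5.25 p [0.5322 0.0921 0.1899] F [ 0.08 -0.27 -0.25] w 0.051
yawx 1.16 z [-0.011  0.012 -1.   ] q6 [0.16 0.35 0.04 1.27 0.01 1.71]
units [0.027 0.005 0.165]
```

Clear so far. Descend the last 10 mm and close on the legs.

Request:
{"name": "play_rows", "arguments": {
  "deltas": [0.6,0.02,0,0.08,0,0.6,0,0,0.06,0,0.6,0,0,0,0,0.48,0,0,0,0,0.44,0,0,0,0]
}}

```text
clock: 5.88
eef_pos: [0.5347, 0.0922, 0.1799]
tool_rot: [1.0, 0.01, -0.005, -0.006]
ft_force: [2.4, -0.0, -0.4]
grip_width: 0.0376
```

```bash
python3 st.py .5337 .092 .180
```

```text
t 5.875 p [0.5347 0.0922 0.1799] F [ 2.38 -0.   -0.39] w 0.0376
yawx 1.14 z [-0.009  0.012 -1.   ] q6 [0.16 0.36 0.03 1.25 0.01 1.71]
units [-0.017  0.004 -0.002]
```

Request:
{"name": "play_rows", "arguments": {
  "deltas": [0.43,0.015,0,0,0,0.3,0.01,0,0,0,0.3,0,0,0,0]
}}

```text
clock: 6.25
eef_pos: [0.5351, 0.0921, 0.1801]
tool_rot: [1.0, 0.01, -0.006, -0.006]
ft_force: [0.8, -0.6, 0.5]
grip_width: 0.0346
```

```bash
python3 st.py
```

```text
t 6.25 p [0.5351 0.0921 0.1801] F [ 0.81 -0.57  0.48] w 0.0346
yawx 1.12 z [-0.011  0.012 -1.   ] q6 [0.16 0.36 0.03 1.25 0.01 1.71]
```

Request:
{"name": "play_rows", "arguments": {
  "deltas": [0.3,0,0,-0.04,0,0.3,0,-0.02,-0.02,0]
}}

```text
clock: 6.5
eef_pos: [0.5351, 0.0932, 0.1825]
tool_rot: [1.0, 0.01, -0.006, -0.006]
ft_force: [1.5, -3.0, -5.4]
grip_width: 0.0345
```

Request:
{"name": "play_rows", "arguments": {
  "deltas": [0.3,0,-0.05,-0.01,0,0.3,0,-0.05,-0.01,0]
}}

```text
clock: 6.75
eef_pos: [0.535, 0.0978, 0.1835]
tool_rot: [1.0, 0.009, -0.006, -0.004]
ft_force: [1.1, -4.0, -1.9]
grip_width: 0.0347
```

```bash
python3 st.py
```

```text
t 6.75 p [0.535  0.0978 0.1835] F [ 1.09 -4.02 -1.88] w 0.0347
yawx 1.06 z [-0.013  0.009 -1.   ] q6 [0.17 0.36 0.04 1.27 0.01 1.73]
```

Request:
{"name": "play_rows", "arguments": {
  "deltas": [0.3,0,-0.05,-0.01,0,0.3,0,-0.03,0,0]
}}

```text
clock: 7.0
eef_pos: [0.5349, 0.1028, 0.1842]
tool_rot: [1.0, 0.009, -0.006, -0.004]
ft_force: [1.1, -2.7, -4.4]
grip_width: 0.0344
```

Request:
{"name": "play_rows", "arguments": {
  "deltas": [0.3,0,0,0.04,0,0.3,0,0,0.04,0]
}}

```text
clock: 7.25
eef_pos: [0.535, 0.1034, 0.1806]
tool_rot: [1.0, 0.009, -0.006, -0.005]
ft_force: [0.1, -2.3, 5.1]
grip_width: 0.0344
```

```bash
python3 st.py;python3 pic.py f
```

```text
t 7.25 p [0.535  0.1034 0.1806] F [ 0.07 -2.25  5.13] w 0.0344
yawx 1.07 z [-0.011  0.009 -1.   ] q6 [0.18 0.36 0.04 1.26 0.01 1.74]
```

View pics/f.png

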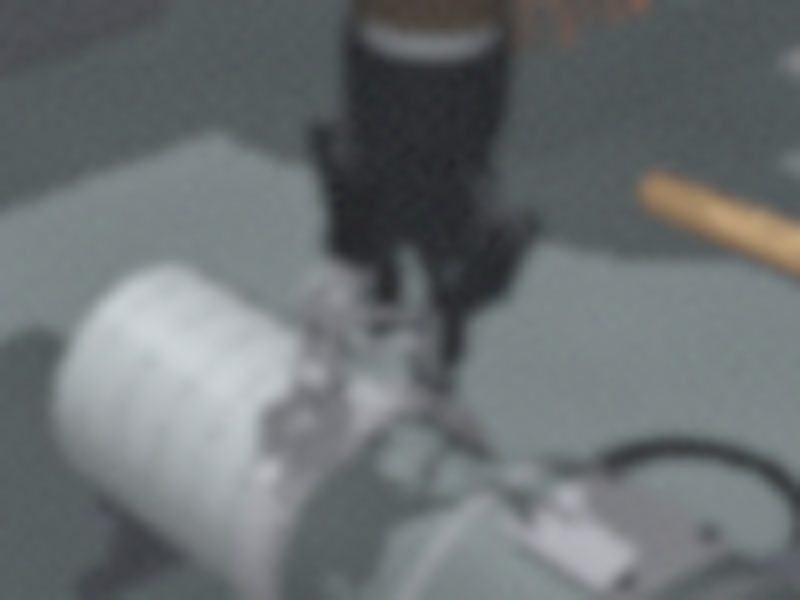

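Request:
{"name": "play_rows", "arguments": {
  "deltas": [0.3,0,0,0.04,0]
}}

```text
clock: 7.42
eef_pos: [0.5351, 0.104, 0.1802]
tool_rot: [1.0, 0.009, -0.005, -0.005]
ft_force: [-3.5, -0.4, 13.7]
grip_width: 0.0344
```

Request:
{"name": "play_rows", "arguments": {
  "deltas": [0.3,0,0,0.04,0]
}}

```text
clock: 7.55
eef_pos: [0.5352, 0.1045, 0.1801]
tool_rot: [1.0, 0.009, -0.004, -0.006]
ft_force: [-3.1, -0.9, 12.4]
grip_width: 0.0343
```

Request:
{"name": "play_rows", "arguments": {
  "deltas": [0.3,0,0,0.03,0]
}}

```text
clock: 7.68
eef_pos: [0.5351, 0.1048, 0.1802]
tool_rot: [1.0, 0.009, -0.003, -0.006]
ft_force: [-1.2, -1.7, 7.5]
grip_width: 0.0346
```

Request:
{"name": "play_rows", "arguments": {
  "deltas": [0.3,0,0.04,-0.01,0,0.3,0,0.04,0,0]
}}

```text
clock: 7.92
eef_pos: [0.5351, 0.1031, 0.1819]
tool_rot: [1.0, 0.01, -0.003, -0.01]
ft_force: [-0.1, 3.8, 1.7]
grip_width: 0.0347
```

Request:
{"name": "play_rows", "arguments": {
  "deltas": [0.3,0,0.04,0,0]
}}

```text
clock: 8.05
eef_pos: [0.5351, 0.1013, 0.1818]
tool_rot: [1.0, 0.01, -0.003, -0.01]
ft_force: [0.7, 3.0, 2.6]
grip_width: 0.0346
```

Request:
{"name": "play_rows", "arguments": {
  "deltas": [0.3,0,0.04,0,0]
}}

```text
clock: 8.18
eef_pos: [0.5351, 0.099, 0.1817]
tool_rot: [1.0, 0.01, -0.003, -0.011]
ft_force: [0.4, 3.2, 2.0]
grip_width: 0.0344
```

Request:
{"name": "play_rows", "arguments": {
  "deltas": [0.3,0,0.03,0.03,0]
}}

```text
clock: 8.3
eef_pos: [0.5352, 0.0968, 0.1802]
tool_rot: [1.0, 0.01, -0.002, -0.01]
ft_force: [-2.5, 2.9, 13.7]
grip_width: 0.0341
```

Request:
{"name": "play_rows", "arguments": {
  "deltas": [0.3,0,0.03,0.03,0]
}}

```text
clock: 8.43
eef_pos: [0.5354, 0.0952, 0.1799]
tool_rot: [1.0, 0.01, -0.002, -0.011]
ft_force: [-4.0, 5.0, 15.6]
grip_width: 0.0343
```

Request:
{"name": "play_rows", "arguments": {
  "deltas": [0.3,0,0.03,0.01,0]
}}

```text
clock: 8.55
eef_pos: [0.5353, 0.0931, 0.18]
tool_rot: [1.0, 0.01, -0.002, -0.011]
ft_force: [-0.1, 1.4, 2.0]
grip_width: 0.0347
```

Request:
{"name": "play_rows", "arguments": {
  "deltas": [0.3,0,0.03,0.01,0]
}}

```text
clock: 8.68
eef_pos: [0.5353, 0.091, 0.1795]
tool_rot: [1.0, 0.01, -0.002, -0.011]
ft_force: [-0.7, 2.0, 3.4]
grip_width: 0.0348
```

Request:
{"name": "play_rows", "arguments": {
  "deltas": [0.3,0,0.03,0.01,0]
}}

```text
clock: 8.8
eef_pos: [0.5354, 0.0894, 0.1791]
tool_rot: [1.0, 0.01, -0.001, -0.011]
ft_force: [-1.9, 5.0, 6.1]
grip_width: 0.0343
```

Request:
{"name": "play_rows", "arguments": {
  "deltas": [0.3,0,0.03,0.01,0]
}}

```text
clock: 8.93
eef_pos: [0.5355, 0.0884, 0.1788]
tool_rot: [1.0, 0.01, -0.001, -0.012]
ft_force: [-2.3, 5.0, 6.3]
grip_width: 0.0344
```

```bash
python3 pic.py g;python3 st.py
```

```text
t 8.975 p [0.5354 0.0882 0.1788] F [-1.33  4.12  5.17] w 0.0343
yawx 1.16 z [-0.003  0.025 -1.   ] q6 [0.15 0.35 0.02 1.24 0.02 1.7 ]
```

View pics/g.png

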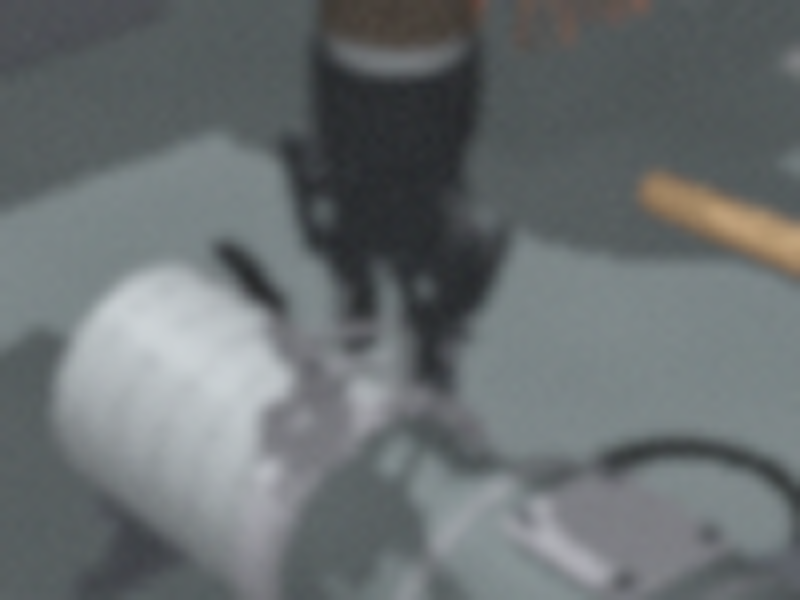

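```bash
python3 - <<'E'
from fit import *
p=np.array([.5339,.0763,.0204,1.1933,.28])
for th in(1.2,1.1,1.0,.9,.8):
    p[3]=th; W,m=model(p)
    f=lambda k:((proj(W(m[k]),*S)[0]-[225,135])*8).round()
    # bar on keeper-level z=.187
    pin=m["pin"]; y=pin[1]+np.sqrt(.092**2-(pin[2]-.187)**2)
    d=f("g0")-f("g1")
    print(th,f("g1"),f("g0"),"slope",(d[1]/d[0]).round(2),"pin",W(pin).round(4),"bar y at z187 duct",round(y,4),"phi",np.arcsin((.187-pin[2])/.092).round(3))
E
```

```text
1.2 [255. 213.] [282. 284.] slope 2.63 pin [0.5348 0.031  0.2137] bar y at z187 duct 0.0428 phi -0.294
1.1 [238. 228.] [272. 292.] slope 1.88 pin [0.5349 0.0289 0.2126] bar y at z187 duct 0.041 phi -0.282
1.0 [221. 244.] [263. 301.] slope 1.36 pin [0.5349 0.0269 0.2112] bar y at z187 duct 0.0394 phi -0.266
0.9 [206. 262.] [255. 310.] slope 0.98 pin [0.5349 0.0251 0.2097] bar y at z187 duct 0.0379 phi -0.249
0.8 [191. 281.] [247. 320.] slope 0.7 pin [0.535  0.0234 0.208 ] bar y at z187 duct 0.0367 phi -0.23
```

Request:
{"name": "play_rows", "arguments": {
  "deltas": [0.3,0,0.03,0,0]
}}

```text
clock: 9.1
eef_pos: [0.5354, 0.0881, 0.1788]
tool_rot: [1.0, 0.011, -0.001, -0.015]
ft_force: [-0.6, 9.2, 3.3]
grip_width: 0.0342
```

Request:
{"name": "play_rows", "arguments": {
  "deltas": [0.3,0,0.03,0,0]
}}

```text
clock: 9.22
eef_pos: [0.5354, 0.0881, 0.1788]
tool_rot: [1.0, 0.011, -0.001, -0.017]
ft_force: [-1.8, 8.5, 3.3]
grip_width: 0.0347
```

Request:
{"name": "play_rows", "arguments": {
  "deltas": [0.3,0,0.03,0,0]
}}

```text
clock: 9.35
eef_pos: [0.5354, 0.0882, 0.1789]
tool_rot: [1.0, 0.012, -0.001, -0.019]
ft_force: [-1.6, 6.6, 4.9]
grip_width: 0.0344
```

Request:
{"name": "play_rows", "arguments": {
  "deltas": [0.3,0,0.01,-0.03,0]
}}

```text
clock: 9.48
eef_pos: [0.5352, 0.0883, 0.1793]
tool_rot: [1.0, 0.012, -0.002, -0.02]
ft_force: [2.1, 4.3, -6.1]
grip_width: 0.0347
```

Request:
{"name": "play_rows", "arguments": {
  "deltas": [0.3,0,0.01,-0.03,0]
}}

```text
clock: 9.6
eef_pos: [0.5352, 0.0883, 0.1794]
tool_rot: [1.0, 0.012, -0.003, -0.021]
ft_force: [2.6, 4.6, -5.5]
grip_width: 0.0343
```

Request:
{"name": "play_rows", "arguments": {
  "deltas": [0.3,0,0.01,-0.03,0]
}}

```text
clock: 9.72
eef_pos: [0.5351, 0.0884, 0.1794]
tool_rot: [1.0, 0.012, -0.004, -0.021]
ft_force: [1.9, 5.9, -4.8]
grip_width: 0.0349
```

Request:
{"name": "play_rows", "arguments": {
  "deltas": [0.3,0,0.04,0,0,0.3,0,0.04,0,0]
}}

```text
clock: 9.98
eef_pos: [0.5352, 0.088, 0.1788]
tool_rot: [1.0, 0.013, -0.004, -0.027]
ft_force: [-1.8, 9.6, 6.2]
grip_width: 0.0345
```

Request:
{"name": "play_rows", "arguments": {
  "deltas": [0.3,0,0.045,0,0,0.3,0,0.045,0,0]
}}

```text
clock: 10.22
eef_pos: [0.5352, 0.0881, 0.1789]
tool_rot: [0.999, 0.014, -0.004, -0.033]
ft_force: [-2.2, 10.4, 4.3]
grip_width: 0.0341
```

Request:
{"name": "play_rows", "arguments": {
  "deltas": [0.3,0,0.045,0,0,0.3,0,0.045,0,0]
}}

```text
clock: 10.48
eef_pos: [0.5351, 0.0881, 0.1789]
tool_rot: [0.999, 0.015, -0.004, -0.039]
ft_force: [-1.0, 9.3, 5.1]
grip_width: 0.0346
```

Request:
{"name": "play_rows", "arguments": {
  "deltas": [0.3,0,0.05,0,0]
}}

```text
clock: 10.6
eef_pos: [0.5351, 0.0881, 0.1789]
tool_rot: [0.999, 0.016, -0.004, -0.042]
ft_force: [-0.7, 12.4, 4.4]
grip_width: 0.0342
```

```bash
python3 - <<'E'
from h import *
for i in range(12):
    o=bot.get_obs(); print(round(o["clock"],3),o["ft_force"].round(1),o["eef_pos"].round(4)); im=cam("scene")[0]
cv2.imwrite("pics/raw_tug.png",im)
E
python3 st.py
```

```text
10.6 [-0.7 12.4  4.4] [0.5351 0.0881 0.1789]
10.65 [-1.8 11.2  5.1] [0.5351 0.0881 0.1789]
10.7 [-1.4 10.9  4.5] [0.5351 0.0881 0.1789]
10.75 [-0.8 10.8  4.6] [0.5351 0.0881 0.1789]
10.8 [-0.6 10.5  3.7] [0.5351 0.088  0.1789]
10.85 [-1.  11.4  4.1] [0.5351 0.088  0.1789]
10.9 [-1.4 12.2  4.4] [0.5351 0.088  0.1789]
10.95 [-0.6 10.3  4.3] [0.5351 0.088  0.1789]
11.0 [-0.3 11.5  4. ] [0.5351 0.0881 0.1789]
11.05 [-1.2 10.7  4. ] [0.5351 0.0881 0.1789]
11.1 [-1.  10.8  4.5] [0.5351 0.088  0.1789]
11.15 [-1.3 11.2  4.2] [0.5351 0.088  0.1789]
t 11.2 p [0.5351 0.0881 0.1789] F [-1.63 11.21  4.23] w 0.0342
yawx 1.8 z [-0.01   0.084 -0.996] q6 [0.12 0.35 0.02 1.24 0.08 1.66]
```

Request:
{"name": "play_rows", "arguments": {
  "deltas": [0.3,0,0,0,0,0.36,0,0,0,0,0.45,0,0,0,0,0.55,0,0,0,0,0.55,0,0,-0.2,0,0.55,0,0,-0.5,0,0.55,0,0,-0.8,0,0.3,0,0,-0.8,0,0,0,0,0,0]
}}

```text
clock: 12.32
eef_pos: [0.5361, 0.0731, 0.3202]
tool_rot: [0.999, 0.015, -0.006, -0.039]
ft_force: [1.2, 0.6, -0.3]
grip_width: 0.0111
```

```bash
python3 st.py .535 .012 .30; python3 pic.py k
```

```text
t 12.325 p [0.5361 0.0731 0.3202] F [ 1.2   0.63 -0.31] w 0.0111
yawx 1.72 z [-0.013  0.077 -0.997] q6 [0.09 0.31 0.33 1.59 0.08 1.63]
units [-0.046  1.041  0.256]
```

View pics/k.png

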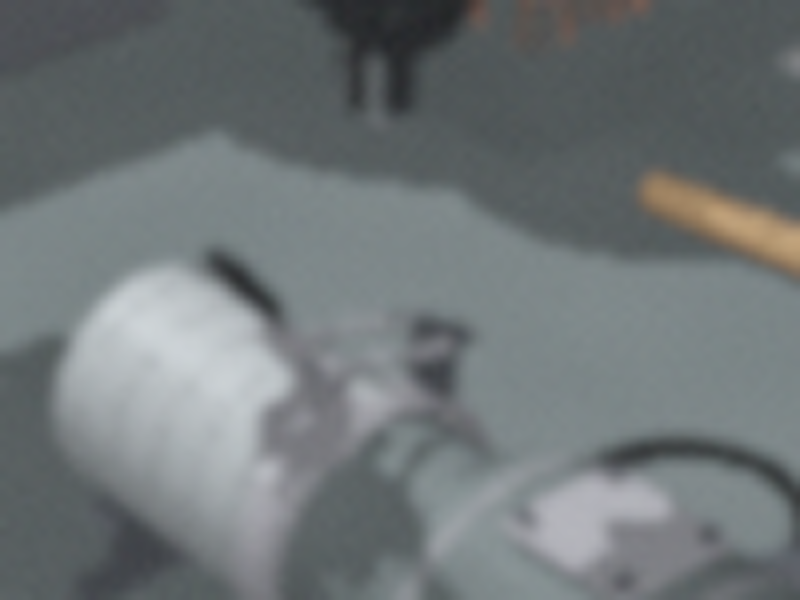

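Request:
{"name": "play_rows", "arguments": {
  "deltas": [0,-0.02,0.56,0,0,0,0,0.5,0,0,0,0,0.05,0.25,0,0,0,0,0,0]
}}

```text
clock: 12.88
eef_pos: [0.5334, 0.0058, 0.2924]
tool_rot: [0.999, 0.015, -0.012, -0.038]
ft_force: [-0.4, 0.3, 0.6]
grip_width: -0.0003
```

```bash
python3 st.py .5345 .003 .265
```

```text
t 12.875 p [0.5334 0.0058 0.2924] F [-0.41  0.31  0.64] w -0.0003
yawx 1.8 z [-0.025  0.076 -0.997] q6 [-0.03  0.32  0.26  1.54  0.08  1.51]
units [0.028 0.082 0.451]
```

Request:
{"name": "play_rows", "arguments": {
  "deltas": [0,0.02,0.05,0.12,0,0,0,0.03,0.08,0]
}}

```text
clock: 13.12
eef_pos: [0.5343, 0.0022, 0.2792]
tool_rot: [0.999, 0.016, -0.013, -0.038]
ft_force: [-0.2, 0.1, 0.3]
grip_width: 0.0
```

Request:
{"name": "play_rows", "arguments": {
  "deltas": [0,0,0.02,0.06,0,0,0,0.02,0.06,0]
}}

```text
clock: 13.38
eef_pos: [0.5344, 0.001, 0.2718]
tool_rot: [0.999, 0.016, -0.012, -0.039]
ft_force: [-0.3, 0.2, 2.6]
grip_width: 0.0001
```

Request:
{"name": "play_rows", "arguments": {
  "deltas": [0,0,0.02,0.06,0,0,0,0.02,0.06,0]
}}

```text
clock: 13.62
eef_pos: [0.5349, -0.0004, 0.2652]
tool_rot: [0.999, 0.017, -0.011, -0.039]
ft_force: [0.2, 0.2, 3.2]
grip_width: 0.0002
```

Request:
{"name": "play_rows", "arguments": {
  "deltas": [0,0,0.06,0.06,0,0,0,0.06,0.06,0]
}}

```text
clock: 13.88
eef_pos: [0.5353, -0.0072, 0.2581]
tool_rot: [0.999, 0.017, -0.01, -0.039]
ft_force: [-1.6, 0.6, 4.4]
grip_width: 0.0002
```

Request:
{"name": "play_rows", "arguments": {
  "deltas": [0,0,0.06,0.07,0,0,0,0.06,0.07,0]
}}

```text
clock: 14.12
eef_pos: [0.5356, -0.0145, 0.25]
tool_rot: [0.999, 0.017, -0.009, -0.039]
ft_force: [-1.1, 0.7, 6.6]
grip_width: 0.0001
```

Request:
{"name": "play_rows", "arguments": {
  "deltas": [0,0,0.06,0.07,0,0,0,0.06,0.07,0]
}}

```text
clock: 14.38
eef_pos: [0.5357, -0.0212, 0.2413]
tool_rot: [0.999, 0.017, -0.008, -0.039]
ft_force: [0.2, 2.2, 3.2]
grip_width: -0.0001
```

Request:
{"name": "play_rows", "arguments": {
  "deltas": [0,0,0.06,0.08,0,0,0,0.06,0.08,0]
}}

```text
clock: 14.62
eef_pos: [0.5358, -0.0277, 0.2302]
tool_rot: [0.999, 0.017, -0.008, -0.04]
ft_force: [-0.0, 3.6, 2.5]
grip_width: -0.0004
```

Request:
{"name": "play_rows", "arguments": {
  "deltas": [0,0,0.04,0.08,0,0,0,0.04,0.08,0]
}}

```text
clock: 14.88
eef_pos: [0.5356, -0.0325, 0.2186]
tool_rot: [0.999, 0.017, -0.009, -0.039]
ft_force: [1.3, 1.5, -0.0]
grip_width: -0.0001
```

Request:
{"name": "play_rows", "arguments": {
  "deltas": [0,0,0.03,0.07,0,0,0,0.02,0.07,0]
}}

```text
clock: 15.12
eef_pos: [0.5348, -0.0358, 0.2083]
tool_rot: [0.999, 0.016, -0.01, -0.038]
ft_force: [-0.2, -0.5, 0.2]
grip_width: -0.0001
```

Request:
{"name": "play_rows", "arguments": {
  "deltas": [0,0,0.02,0.07,0,0,0,0.02,0.07,0]
}}

```text
clock: 15.38
eef_pos: [0.5349, -0.0372, 0.2019]
tool_rot: [0.999, 0.016, -0.009, -0.039]
ft_force: [-8.0, 2.7, 30.7]
grip_width: 0.0002
```

Request:
{"name": "play_rows", "arguments": {
  "deltas": [0,0,0,-0.2,0,0,0,0,-0.6,0,0,0,0,-0.8,0,0,0,-0.3,-0.9,0,0,0,0,0,0]
}}

```text
clock: 16.0
eef_pos: [0.537, -0.0314, 0.3579]
tool_rot: [0.999, 0.016, -0.009, -0.039]
ft_force: [0.7, -0.2, -0.7]
grip_width: 0.0001
```

```bash
python3 st.py; python3 pic.py m; python3 - <<'E'
from h import *
s=cv2.imread("pics/m.png"); im=cam("top")[0]
s[300:,400:]=cv2.resize(im[165:225,190:270],(400,300),interpolation=cv2.INTER_CUBIC)
cv2.imwrite("pics/n.png",s)
a=cv2.imread("pics/top0.png"); print(cv2.absdiff(a,im).max(2)[:, :].mean())
E
```

```text
t 16.0 p [ 0.537  -0.0314  0.3579] F [ 0.68 -0.22 -0.7 ] w 0.0001
yawx 1.87 z [-0.019  0.077 -0.997] q6 [-0.1   0.33  0.45  1.72  0.07  1.44]
22.87462870279948
```

View pics/n.png

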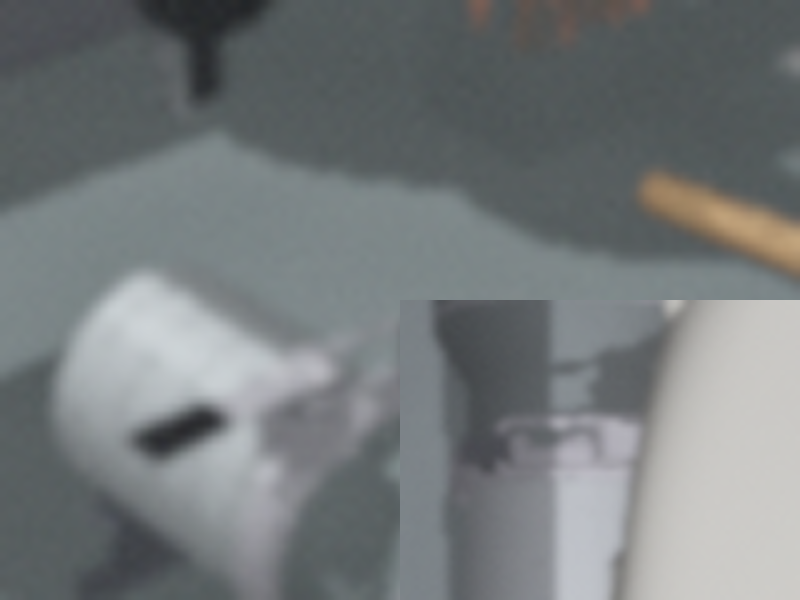

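View pics/m.png

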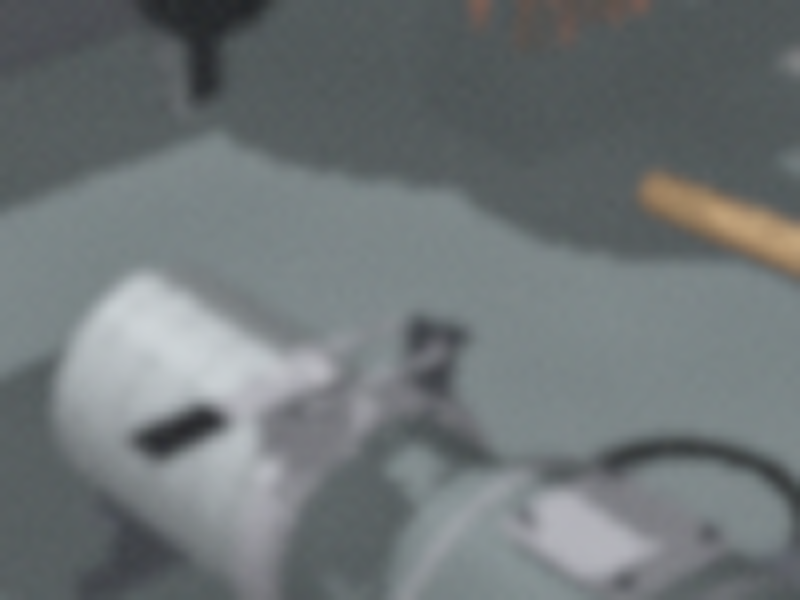

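The lever lies flat with its grip at about (180,430). The bar is still under the keeper's lip at about (435,350), and the gripper is clear at (200,80).

```bash
python3 -c "
from h import *
print(ticket.job_done())"
```

```text
the job is handed in; nothing more can be done
None
```

The clamp ring is latched and the job is handed in. In the last pictures the lever lies flat, the bar is still under the keeper's lip and the gripper is clear of everything.

- **Hooking:** I pressed the loop down, took it by the legs, carried it out over the keeper's foot and drew it back under the lip. It then stopped both towards the lever and upwards, and a picture after letting go showed the bar under the lip.
- **Tug:** I held a steady pull of 10 to 12 N for 0.6 s, with about 4 N vertically. An earlier series of pulls reached about 9 to 10 N. During the pulls the tool tilted by about 5°, which did no harm.
- **Lever:** it went down with at most about 7 N at the end of each move call and snapped home by itself. I then followed one step too far onto the closed lever and pressed it with about 31 N. That is under the 35 N limit but closer than intended, and the force was read only at the end of each call.
- **Not measured directly:** the loop-on-keeper contact force and the final lever angle are inferred from wrist force and pictures. The keeper's distance is also inferred: the bar sits at about 34 to 35 mm in the top view, good to only a few millimetres, so it doesn't prove the 35 mm limit. I did not check the other objects' positions by measurement, but the arm never went near them.

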